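# Seat a sample carrier in its nest and clamp it

## Robot

A 6-joint arm with a two-finger parallel gripper is mounted at the origin on a cart in front of the work surface, level with it; the furniture and walls round the work are solid. World frame = base frame: x ahead of the robot, y to its left, z up, the work surface at z = 0. Lengths are in mm, angles in rad, forces in N, time in s.
With the tool pointing down it reaches from about 275 to 725 mm from the base axis. Payload 15.9 kg.
Tool frame: the origin (TCP) lies between the finger pads; the fingertips stand 22 mm ahead of it and the grasp point (between the pads) lies 3 mm ahead of it; z points along the fingers, y is the direction in which the jaws open and shut (so a half turn about z gives the same grasp; the last joint's range is limited). The gripper opens to 85 mm and grips with 20 to 120 N. Pads are 22 mm wide; open, the fingers measure 114 mm over their backs; the gripper's body (76 mm by 85 mm) begins 54 mm behind the grasp point. The pads swing forward as they close: fully open they stand 13 mm farther back than shut.
Start: joints at [-1.345, 0.213, -0.034, 1.323, 0, 1.571], TCP at [111.938, -487.294, 253.306] pointing down, gripper open.
Joint ranges: [-2.98, 2.98], [-0.74, 1.72], [-1.14, 1.35], [-2.1, 2.04], [-1.57, 1.44], [-3.14, 3.14]. Speed limits (rad/s): [1.89, 1.89, 2.39, 2.57, 3.14, 3.14].

## Interface

Orientations are given as a unit quaternion [w, x, y, z].
In Python, from bench import read_state, eyes, job gives the robot as it stands.
- The arm moves only by the shell command python3 -m jog 'ROWS' [OPENING] [FORCE]. ROWS is a JSON object of lists of equal length, an entry for each row: "travel": the shift along the tool's x, y, z in mm, a list of three; "roll": the turn about the tool's z in rad. In form: {"travel": [[tx, ty, tz], ...], "roll": [roll, ...]}. A call has 1 to 10 rows; each row is the pose to reach, as a shift and turn from the pose commanded when the call began, along the tool's axes at that moment; what a row does not reach only later rows make up. A row lasts 1/12 s, in which the tool goes at most 41.7 mm and 7.16 degrees, less where a joint would pass 70% of its speed; a pose out of reach is approached as far as the arm can. A call with a gripper value outside its range is refused whole. OPENING is the closure, from 0 (fully open) to 1 (shut), set as the call begins (- or left out, the last holds). The fingers move at their own pace and stop on an object; FORCE is the grip in N (left out, the last holds). Time passes only in rows, so rows that repeat a pose let the fingers close. It gives the time, the measured TCP pose, the force and the opening at its end, in the units of the state.
- read_state(): the state, without advancing time (a new reading comes with each control period).
- eyes.capture(name): name is "scene" or "top" or "wrist"; returns a dict with "image" (480x640x3 uint8, red, green, blue), "fx", "fy", "cx", "cy" (pixels), "k1" (the pictures are not rectified: a ray, as slopes to the right and down, at radius r is drawn at 1 + k1 r^2 times it, then the intrinsics apply), "R" (3x3) and "t" (3): a world point X has camera coordinates R X + t; the wrist camera has in their place "tool_from_camera" (4x4, takes a point from camera to tool coordinates, whose origin is the TCP and whose axes are the flange's). Camera axes: x right, y down, z forward; pixel columns grow to the right and rows downward; lengths in mm; the calibration is good to about 2 mm. A picture is of the moment at which its call begins: read the wrist's pose just before it. There is no depth.
- job.hand_in(): hands the job in, once; it reports no verdict.
The state is a dict: "time_s": time; "q": joint angles; "joint_velocities": joint speeds; "joint_torque": joint torques, N m; "ee_pos": TCP position; "tcp_rot": TCP orientation; "wrist_force": force on the tool from outside, world axes, zero at the start; "moment": the same for the moment, N m; "gripper_width": opening from 0.0 (shut) to 1.0 (fully open).
Only numpy, scipy, OpenCV 4.12 (cv2) and the standard library are available. Lean on these libraries where they do the work, as an engineer would, in place of code of your own. Each camera call takes 0.05 s, during which the arm holds its last target.

## Task

Load the steel sample carrier into the round nest and, pressing only lightly, turn it until it drops over the pins and sits fully down, flush with the rim. Only when you have felt that it is home, swing the hinged clamp over so that its pad rests on the carrier's grip, and let go. Leave the other things on the bench alone.

Things in the scene. Friction and masses are not known exactly. Their poses are not given: they have to be found in the camera images.
- carrier: Loose steel disc, 62 mm across, 15 mm thick, about 0.3 kg, with a bar grip on top (40 mm along its x, 12 mm thick along its y, top 37 mm above the underside). A cross of two slots, 12 mm wide, 7 mm deep, runs right across the underside along x and y: it can drop over the four pins in four positions 90 degrees apart. Origin: centre of the underside; z up.
- nest: Fixed nest: a 96 mm square aluminium block with its rim 24 mm above the worktop and a round pocket 68 mm across, 16 mm deep, on a grey base plate. Origin: under the pocket's centre at worktop height; the clamp stands on its +x side; z up. A carrier fully home has its underside at 8 mm and its disc top at 23 mm; one that rests on the pins stands 6 mm higher.
- clamp_stand: Fixed stand of the clamp, two cheeks up to 60 mm high, 46 mm wide over all; origin at worktop height 95 mm in the nest's +x direction from the nest's origin, same axes as the nest.
- clamp_hinge (a point): Point on the clamp's hinge axis, 50 mm above the worktop; the axis is parallel to the nest's y.
- clamp_tab (a point): Centre of the outer face (up when shut) of the tab at the arm's free end, 122 mm from the hinge. Tab: 40 mm along the hinge axis, 24 mm along the arm, 10 mm thick. The arm is 22 mm wide, 10 mm thick, its outer face 11 mm outside the hinge axis; a 20 mm round rubber pad sits on its inner side 95 mm from the hinge.
- clamp (a joint): Angle of the clamp arm: 0 when level with its pad on the grip of a carrier fully home, growing as it opens up and away to the nest's +x; upright at 1.57, stop at 2.4; about 0.06 on a carrier 6 mm proud. The hinge is stiff: the arm stays where it is left and takes 1 to 3 N at the tab to move.
- weight_500g: Bystander: brass knob weight, 38 mm across, 60 mm high; origin under its centre.
- weight_200g: Bystander: brass knob weight, 30 mm across, 46 mm high; origin under its centre.
- beaker: Bystander: glass beaker, 54 mm across, 68 mm high; origin under its centre.
- pocket_floor (a point): Centre of the pocket's floor, 8 mm above the worktop. Round it stand four round-topped pins, 7 mm thick and 6 mm high, 90 degrees apart on a radius of 20 mm. The pins were stiffly set at a bearing that differs each time and is not measured: up to 45 degrees of turning either way may be needed.
There are look-alikes about, which are no part of the job. What is shaped like the carrier but purple is not meant.

How it is judged:
By the outcome, as a careful person would: the job done as asked, in the order asked, and still so for the second after the job is handed in, with the robot touching nothing.
It also fails if it takes over 64 s, if anything falls off the work surface, if the arm or the gripper's body presses on something with over 40 N, if the wrist force passes 120 N, or if a joint passes its speed limit or range.

## Working session

There is one attempt and no reset: what is moved stays moved. The work goes in short steps, Python scripts to look and compute and a shell command to move; the robot and the scene stay as the last step left them, time stands still between calls to the robot, and variables do not carry over. Pictures are saved under pics/ and viewed, and the job is handed in when it is done.

```bash
ls; mkdir -p pics; python3 - <<'E'
from bench import read_state, eyes, job
import cv2,numpy as np
s=read_state();print(s)
for n in ["scene","top","wrist"]:
    c=eyes.capture(n); cv2.imwrite(f"pics/{n}0.png",c["image"][:,:,::-1])
    print(n,{k:(np.round(v,4).tolist() if k!="image" else 0) for k,v in c.items()})
E
```

```text
pics
{'time_s': 0.0, 'q': array([-1.34497877e+00,  2.13353447e-01, -3.50157773e-02,  1.32349504e+00,
        1.00865079e-06,  1.57082007e+00]), 'joint_velocities': array([-7.33605798e-04, -5.39287888e-05,  1.36874302e-03, -3.15002373e-04,
       -9.05901145e-04,  2.24101193e-03]), 'joint_torque': array([-1.98410431e-03, -6.86156273e+01,  4.87125564e+01,  1.72420114e-02,
       -7.82654547e-05,  4.15808563e-05]), 'ee_pos': array([ 111.88594339, -487.01848703,  252.83469014]), 'tcp_rot': array([-5.30624718e-04,  9.93633768e-01,  1.12657219e-01, -5.96669122e-05]), 'wrist_force': array([ 0.4605739 , -0.08429968, -0.57483176]), 'moment': array([0.00785687, 0.02673129, 0.03433516]), 'gripper_width': 0.9976738669760953}
scene {'image': 0, 'fx': 577.8259, 'fy': 577.8259, 'cx': 322.9963, 'cy': 242.3946, 'k1': -0.0303, 'R': [[-0.8168, -0.577, -0.0001], [-0.417, 0.5904, -0.6911], [0.3988, -0.5644, -0.7228]], 't': [429.6488, 256.5959, 948.4286]}
top {'image': 0, 'fx': 500.6215, 'fy': 500.6215, 'cx': 317.8916, 'cy': 231.4826, 'k1': -0.1011, 'R': [[0.0229, -0.9992, 0.0335], [-0.9866, -0.028, -0.1607], [0.1615, -0.0293, -0.9864]], 't': [-14.1785, 551.8096, 941.4922]}
wrist {'image': 0, 'fx': 403.2895, 'fy': 403.2895, 'cx': 312.1972, 'cy': 236.7314, 'k1': -0.0102, 'tool_from_camera': [[0.0001, -0.9616, -0.2746, 69.1934], [1.0, 0.0004, -0.001, -0.3699], [0.0011, -0.2746, 0.9616, -121.023], [0.0, 0.0, 0.0, 1.0]]}
```

View pics/scene0.png

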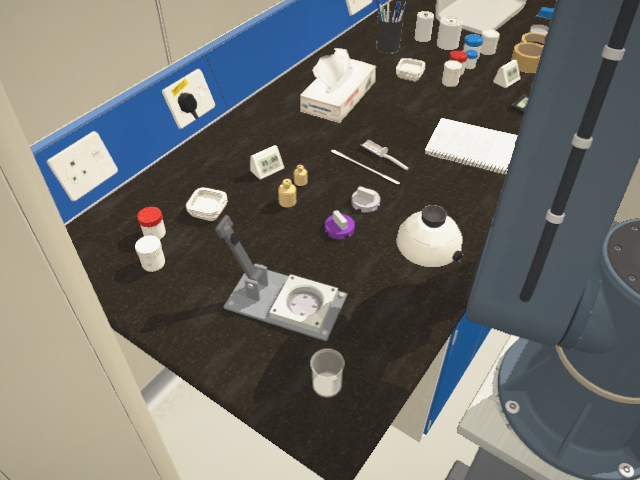

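View pics/top0.png

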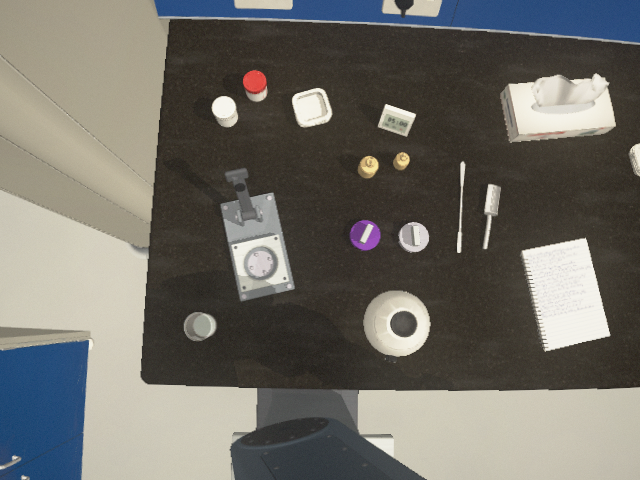

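View pics/wrist0.png

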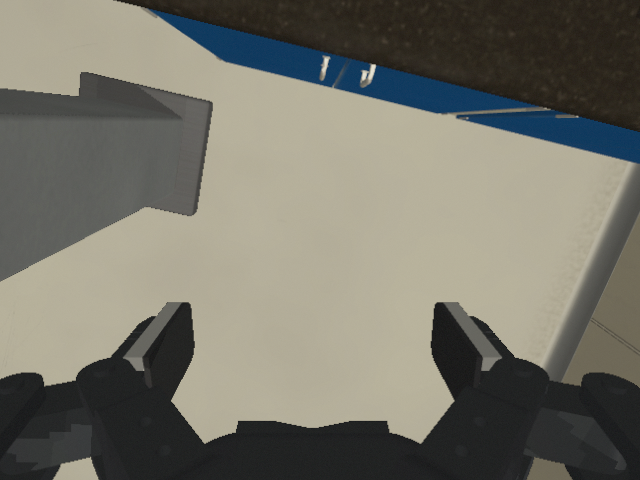

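Candidates for the carrier: the grey steel disc at top (413,237) / scene (365,199), and the purple look-alike at top (365,235) / scene (340,225), which is excluded. The white kettle and dish are the wrong shape. I choose the grey one and check it in a crop.

```bash
cat > h.py <<'E'
import numpy as np, cv2
from bench import read_state, eyes
from scipy.spatial.transform import Rotation as Ro
def cap(n):
    s=read_state(); c=eyes.capture(n)
    if n=="wrist":
        q=s["tcp_rot"]; R=Ro.from_quat([q[1],q[2],q[3],q[0]]).as_matrix()
        T=np.array(c["tool_from_camera"]); Rw=R@T[:3,:3]; o=R@T[:3,3]+s["ee_pos"]
    else:
        Rw=np.array(c["R"]).T; o=-Rw@np.array(c["t"])
    c["Rw"]=Rw;c["o"]=o
    return c
def ray(c,uv):
    K=np.array([[c["fx"],0,c["cx"]],[0,c["fy"],c["cy"]],[0,0,1.]])
    p=cv2.undistortPoints(np.array(uv,float).reshape(-1,1,2),K,np.array([c["k1"],0,0,0.])).reshape(-1,2)
    d=np.c_[p,np.ones(len(p))]@c["Rw"].T
    return c["o"],d
def plane(c,uv,z):
    o,d=ray(c,uv); return o+d*((z-o[2])/d[:,2])[:,None]
def proj(c,X):
    Xc=(np.atleast_2d(X)-c["o"])@c["Rw"]; p=Xc[:,:2]/Xc[:,2:]
    r2=(p**2).sum(1,keepdims=True); p=p*(1+c["k1"]*r2)
    return p*[c["fx"],c["fy"]]+[c["cx"],c["cy"]]
def tri(c1,u1,c2,u2):
    o1,d1=ray(c1,[u1]);o2,d2=ray(c2,[u2]);d1=d1[0]/np.linalg.norm(d1);d2=d2[0]/np.linalg.norm(d2)
    A=np.c_[d1,-d2]; k=np.linalg.lstsq(A,o2-o1,rcond=None)[0]
    a,b=o1+k[0]*d1,o2+k[1]*d2
    return (a+b)/2,np.linalg.norm(a-b)
def crop(c,u,v,w,h,f,name):
    im=c["image"][v:v+h,u:u+w,::-1]; cv2.imwrite(f"pics/{name}.png",cv2.resize(im,None,fx=f,fy=f,interpolation=cv2.INTER_CUBIC))
E
python3 - <<'E'
from h import *
t=cap("top");s=cap("scene")
crop(t,210,160,240,150,3.3,"topcrop"); crop(s,200,170,200,170,3.5,"scenecrop")
print("disc xy z15",plane(t,[[413,237]],15),plane(s,[[365,201]],15), "nest",plane(t,[[261,263]],24),plane(s,[[305,302]],24))
E
```

```text
disc xy z15 [[ 550.97183996 -195.9709535    15.        ]] [[ 544.74984341 -185.19829319   15.        ]] nest [[488.73301859 111.01989945  24.        ]] [[482.39848415 118.82075218  24.        ]]
```

View pics/topcrop.png

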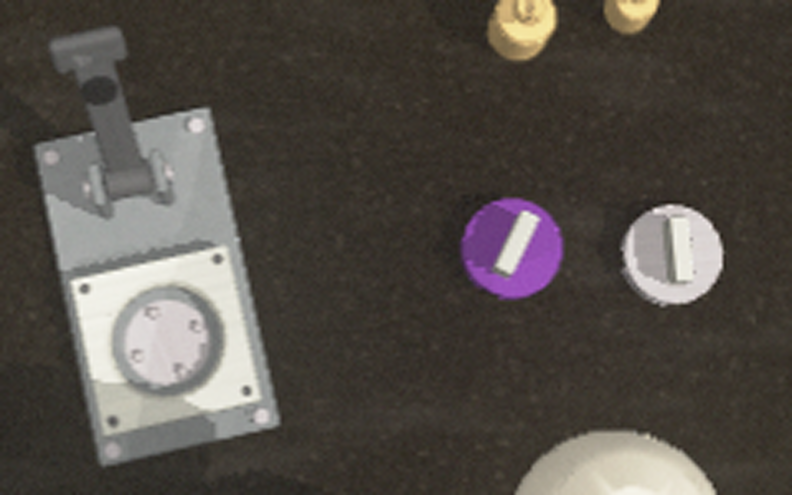

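View pics/scenecrop.png

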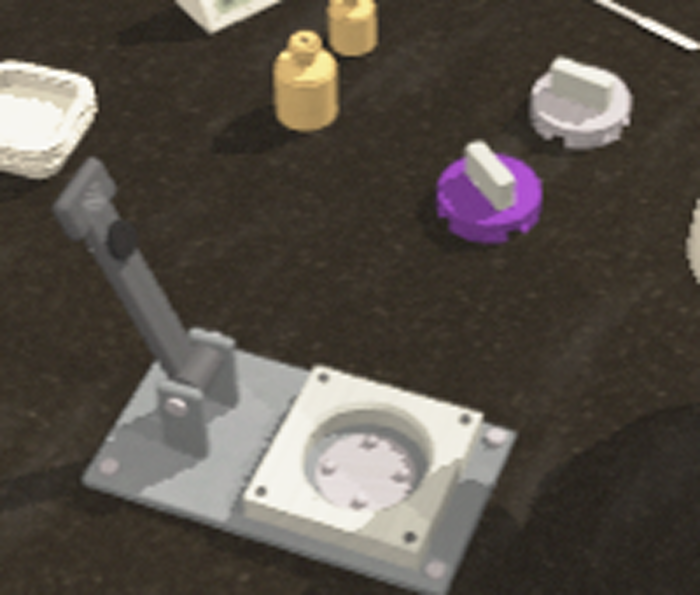

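The close crop shows that the grey disc at top (413,237), with a bar grip and slots at its rim, is the steel carrier. The nest is at (261,263) with the pins visible, and the clamp stands open behind it. Next I refine these with masks.

```bash
python3 - <<'E'
from h import *
t=cap("top");s=cap("scene")
def hole(im): pass
# nest corners by eye refined, top crop/3.3
C=np.array([[70,278],[222,246],[264,400],[104,437]])/3.3+[210,160]
P=plane(t,C,24);print("nest corners top",P.round(1),P.mean(0).round(1),[np.linalg.norm(P[i]-P[i-1]).round(1) for i in range(4)])
for a,b in ((1,0),(2,3)): 
    d=P[a]-P[b]; print("edge ang",np.degrees(np.arctan2(d[1],d[0])))
for a,b in ((0,3),(1,2)): 
    d=P[a]-P[b]; print("edge x ang",np.degrees(np.arctan2(d[1],d[0])))
C=np.array([[318,367],[482,412],[418,556],[245,505]])/3.5+[200,170]
P=plane(s,C,24);print("nest corners scene",P.round(1),P.mean(0).round(1),[np.linalg.norm(P[i]-P[i-1]).round(1) for i in range(4)])
for X in ([551,-196,15],[489,111,24]): print(proj(s,X))
# grip top
C=np.array([[667,217],[688,217],[692,280],[671,283]])/3.3+[210,160]
P=plane(t,C,37);print("grip",P.round(1),P.mean(0).round(1))
C=np.array([[556,60],[613,80],[609,98],[551,76]])/3.5+[200,170]
print("scene grip",plane(s,C,37).round(1))
pins=np.array([[152,313],[196,326],[137,356],[179,370]])/3.3+[210,160]
P=plane(t,pins,14);print(P.round(1),P.mean(0)); d=P-P.mean(0);print(np.degrees(np.arctan2(d[:,1],d[:,0])),np.linalg.norm(d,axis=1))
pins=np.array([[370,443],[401,477],[328,468],[360,502]])/3.5+[200,170]
P=plane(s,pins,14);print(P.round(1),P.mean(0)); d=P-P.mean(0);print(np.degrees(np.arctan2(d[:,1],d[:,0])),np.linalg.norm(d,axis=1))
E
```

```text
nest corners top [[524.7 172.   24. ]
 [546.9  80.7  24. ]
 [454.1  52.3  24. ]
 [429.5 147.1  24. ]] [488.8 113.   24. ] [np.float64(98.4), np.float64(94.0), np.float64(97.0), np.float64(98.0)]
edge ang -76.3271354970555
edge ang -75.42116207486934
edge x ang 14.672090444288434
edge x ang 17.049203479265397
nest corners scene [[543.2  81.9  24. ]
 [452.5  56.5  24. ]
 [426.3 152.1  24. ]
 [517.2 177.5  24. ]] [484.8 117.   24. ] [np.float64(99.0), np.float64(94.2), np.float64(99.1), np.float64(94.4)]
[[365.22779495 197.18945776]]
[[304.64077865 297.60457917]]
grip [[ 570.3 -189.4   37. ]
 [ 570.7 -202.4   37. ]
 [ 532.  -204.5   37. ]
 [ 529.8 -191.6   37. ]] [ 550.7 -197.    37. ]
scene grip [[ 567.6 -194.2   37. ]
 [ 528.8 -198.7   37. ]
 [ 522.1 -183.2   37. ]
 [ 562.  -179.8   37. ]]
[[505.9 122.4  14. ]
 [498.7  95.3  14. ]
 [479.4 130.5  14. ]
 [471.6 104.6  14. ]] [488.86264593 113.21303298  14.        ]
[  28.4600566   -61.28985155  118.85992322 -153.63528163] [19.35244576 20.39415245 19.68816256 19.31697796]
[[493.7 101.7  14. ]
 [466.9 110.5  14. ]
 [501.8 127.9  14. ]
 [474.8 136.   14. ]] [484.31705039 119.04665792  14.        ]
[ -61.63690845 -153.93608653   26.90542067  119.23854161] [19.74708872 19.36516287 19.65345057 19.47243316]
```

Both views put the pins at about 28° (mod 90). The grip lies at about 3°. The two cameras differ by 4–6 mm, so I'll take close wrist views to settle the positions.

```bash
python3 -m jog '{"travel": [[493,-184,0],[493,-184,0],[493,-184,0],[493,-184,0],[493,-184,0],[493,-184,0],[493,-184,0],[493,-184,0],[493,-184,0],[493,-184,0]], "roll": [-0.1,-0.2,-0.3,-0.4,-0.5,-0.6,-0.7,-0.8,-0.9,-1.0]}'; python3 - <<'E'
from h import *
s=read_state();print(s["q"].round(3),s["ee_pos"])
E
```

```text
time_s: 1.18
ee_pos: [461.3, -256.3, 253.5]
tcp_rot: [0.0, 0.817, 0.577, 0.0]
wrist_force: [-0.7, -2.1, 0.3]
gripper_width: 1.001
[-0.507  0.27   0.04   1.34  -0.     1.404] [ 461.29535598 -256.26839155  253.45481772]
```

```bash
python3 -m jog '{"travel": [[20,15,20],[40,30,40],[60,45,60],[86,65,80],[86,65,90],[86,65,90],[86,65,90],[86,65,90],[86,65,90],[86,65,90]], "roll": [-0.12,-0.24,-0.36,-0.48,-0.6,-0.72,-0.84,-0.96,-1.08,-1.2]}';  python3 -m jog '{"travel": [[0,0,0],[0,0,0],[0,0,0],[0,0,0],[0,0,0],[0,0,0],[0,0,0],[0,0,0]], "roll": [-0.12,-0.24,-0.36,-0.48,-0.6,-0.72,-0.77,-0.77]}'; python3 - <<'E'
from h import *
s=read_state();print(s["q"].round(3),s["ee_pos"])
c=cap("wrist");cv2.imwrite("pics/w1.png",c["image"][:,:,::-1])
print(proj(c,[[551,-197,15],[551,-197,37]]))
E
```

```text
time_s: 2.02
ee_pos: [550.0, -198.9, 163.2]
tcp_rot: [-0.0, 0.347, 0.938, 0.0]
wrist_force: [-0.4, 0.3, -0.5]
gripper_width: 1.0
time_s: 2.68
ee_pos: [550.0, -199.0, 163.2]
tcp_rot: [-0.0, -0.028, 1.0, 0.0]
wrist_force: [-0.3, 0.5, 0.1]
gripper_width: 0.995
[-0.347  0.417  0.019  1.173 -0.    -0.404] [ 549.99564171 -198.95674361  163.23292898]
[[314.09413303 228.96747078]
 [314.29248297 237.83098628]]
```

View pics/w1.png

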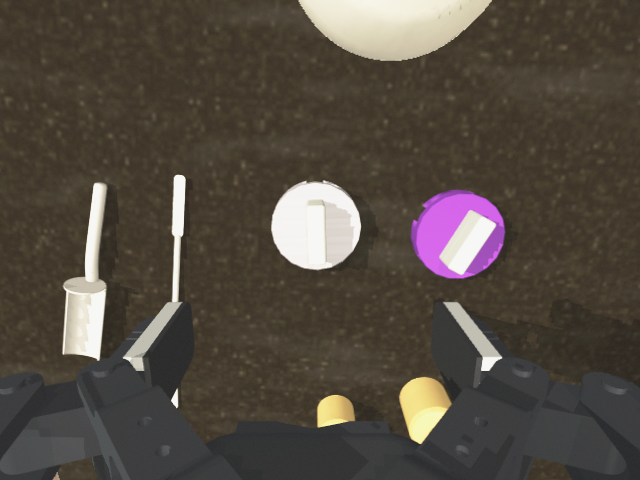

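The wrist view shows the steel disc at (316,225) with its grip around (317,233), between the spatula on the left and the purple one at (458,235).

```bash
python3 - <<'E'
from h import *
c=cap("wrist"); crop(c,250,160,140,130,5,"w1c")
g=cv2.cvtColor(np.ascontiguousarray(c["image"]),cv2.COLOR_RGB2GRAY)
m=np.zeros_like(g);m[165:290,262:375]=(g[165:290,262:375]>110)*255
m=cv2.morphologyEx(m,cv2.MORPH_OPEN,np.ones((3,3)))
k=max(cv2.findContours(m,0,1)[0],key=cv2.contourArea)
k=cv2.convexHull(k);print(cv2.minEnclosingCircle(k),cv2.fitEllipse(k))
P=plane(c,k.reshape(-1,2),15)[:,:2].astype(np.float32);print(cv2.minEnclosingCircle(P))
E
```

```text
((315.3943786621094, 224.5962371826172), 45.38220977783203) ((315.4469299316406, 224.65560913085938), (89.64176177978516, 90.1439437866211), 171.80813598632812)
((548.672607421875, -195.85545349121094), 32.08897399902344)
```

View pics/w1c.png

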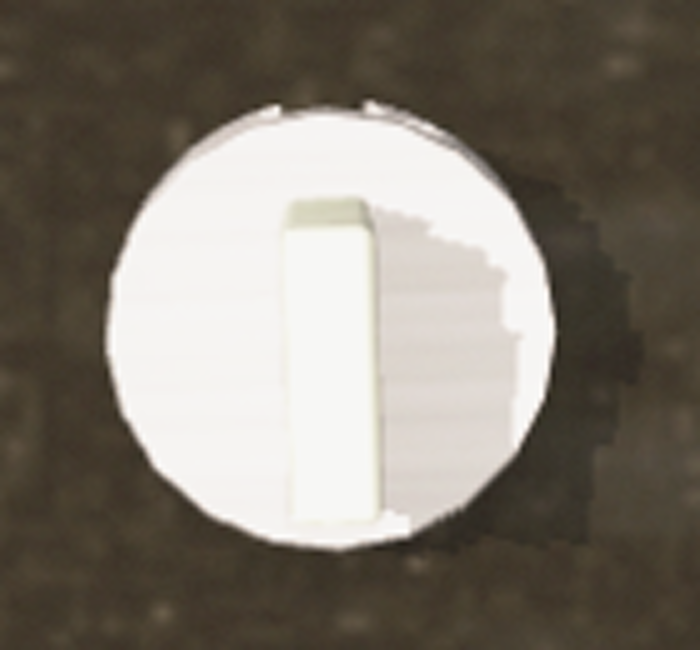

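```bash
python3 - <<'E'
from h import *
c=cap("wrist")
P=plane(c,np.array([[285,228],[373,228],[380,518],[292,520]])/5+[250,160],37)
print(P.round(1),P.mean(0)); d=(P[3]+P[2]-P[0]-P[1]);print(np.degrees(np.arctan2(d[1],d[0])))
# disc using only top rim circle
P=plane(c,np.array([[106,333],[555,330],[335,549],[320,112]])/5+[250,160],15);print(P.round(1))
s=read_state();q=s["tcp_rot"];R=Ro.from_quat([q[1],q[2],q[3],q[0]]).as_matrix();print(R.round(4),s["ee_pos"])
E
```

```text
[[ 530.4 -202.7   37. ]
 [ 529.8 -191.7   37. ]
 [ 568.1 -188.5   37. ]
 [ 568.9 -199.9   37. ]] [ 549.28919695 -195.66630814   37.        ]
4.472459407223696
[[ 550.9 -226.6   15. ]
 [ 547.3 -164.8   15. ]
 [ 580.9 -193.3   15. ]
 [ 518.9 -198.8   15. ]]
[[-9.987e-01 -5.190e-02 -1.000e-04]
 [-5.190e-02  9.987e-01  0.000e+00]
 [ 1.000e-04  0.000e+00 -1.000e+00]] [ 550.01367927 -198.94983344  163.25536782]
```

```bash
python3 -m jog '{"travel": [[0.5,3.2,30],[0.5,3.2,60],[0.5,3.2,85],[0.5,3.2,103],[0.5,3.2,113],[0.5,3.2,119],[0.5,3.2,123],[0.5,3.2,123],[0.5,3.2,123]], "roll": [-0.02,-0.02,-0.02,-0.02,-0.02,-0.02,-0.02,-0.02,-0.02]}' 0.5 40; python3 - <<'E'
from h import *
c=cap("wrist");cv2.imwrite("pics/w2.png",c["image"][:,:,::-1])
E
```

```text
time_s: 3.58
ee_pos: [549.9, -196.0, 41.2]
tcp_rot: [0.001, -0.037, 0.999, -0.0]
wrist_force: [-0.7, -0.3, 0.1]
gripper_width: 0.495
```

View pics/w2.png

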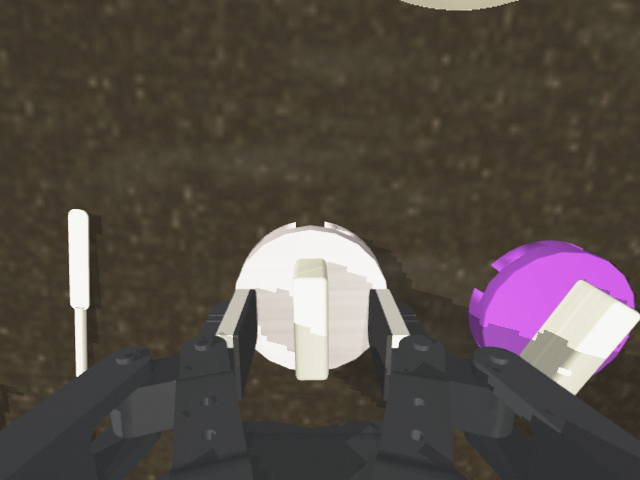

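The grip at (311,320) is centred between the pads, so I close.

```bash
python3 -m jog '{"travel": [[0,0,0],[0,0,0],[0,0,0],[0,0,0],[0,0,0],[0,0,0]], "roll": [0,0,0,0,0,0]}' 1 60;  python3 -m jog '{"travel": [[0,0,-10],[0,0,-30],[0,0,-60],[0,0,-60],[0,0,-60]], "roll": [0,0,0,0,0]}'; python3 - <<'E'
from h import *
c=cap("wrist");cv2.imwrite("pics/w3.png",c["image"][:,:,::-1])
s=read_state();q=s["tcp_rot"];R=Ro.from_quat([q[1],q[2],q[3],q[0]]).as_matrix();print(R.round(4),s["ee_pos"],s["q"].round(2))
E
```

```text
time_s: 4.13
ee_pos: [549.8, -195.9, 41.1]
tcp_rot: [0.001, -0.037, 0.999, -0.0]
wrist_force: [-1.1, 1.8, 6.7]
gripper_width: 0.128
time_s: 4.55
ee_pos: [550.3, -196.1, 102.1]
tcp_rot: [0.001, -0.037, 0.999, -0.001]
wrist_force: [-0.0, -0.6, -4.7]
gripper_width: 0.123
[[-9.973e-01 -7.410e-02  6.000e-04]
 [-7.410e-02  9.973e-01 -2.000e-04]
 [-6.000e-04 -3.000e-04 -1.000e+00]] [ 549.4686714  -195.84135932  100.64451562] [-0.34  0.45 -0.09  1.03  0.   -0.42]
```

View pics/w3.png

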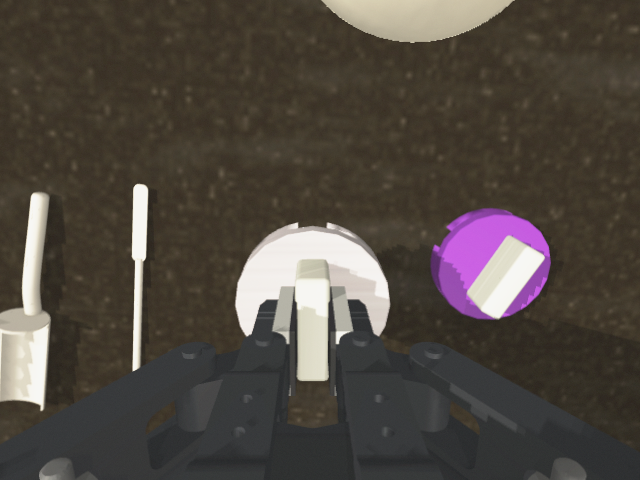

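The carrier is held and lifted (about 3–4 N of weight). I stage beside the nest to measure it with the wrist camera.

```bash
python3 -m jog '{"travel": [[0,5,-30],[8,40,-60],[16,80,-60],[24,120,-60],[31,160,-60],[35,195,-60],[35,209,-60],[35,209,-60],[35,209,-60]], "roll": [0,0,0,0,0,0,0,0,0]}'; python3 - <<'E'
from h import *
c=cap("wrist");cv2.imwrite("pics/w4.png",c["image"][:,:,::-1])
s=read_state();print(s["ee_pos"],s["tcp_rot"])
print(proj(c,[488,113.5,24]))
E
```

```text
time_s: 5.35
ee_pos: [498.2, 10.8, 159.4]
tcp_rot: [-0.001, -0.038, 0.999, -0.0]
wrist_force: [0.1, 0.6, -5.3]
gripper_width: 0.125
[498.45324867   9.999354   159.48931998] [-7.73796161e-04 -3.74059280e-02  9.99299848e-01 -1.06291941e-04]
[[467.91422807 229.136852  ]]
```

View pics/w4.png

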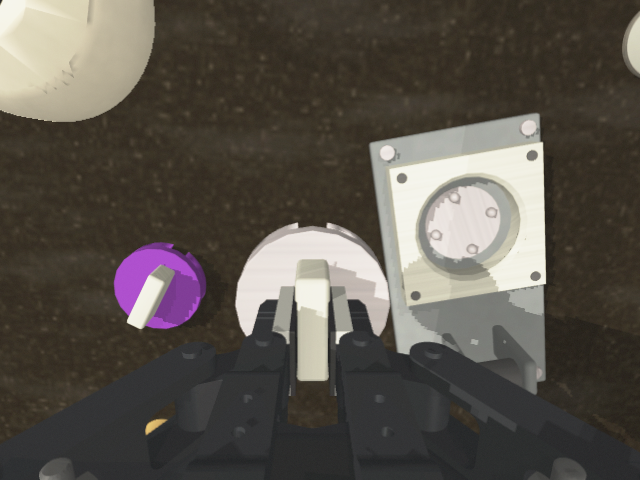

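The wrist view shows the pocket at about (468,226), with four pins at (455,197), (491,212), (436,235) and (472,249). I refine these in a crop.

```bash
python3 - <<'E'
from h import *
c=cap("wrist"); crop(c,370,130,190,190,4,"w4c")
E
```

```text
(no output)
```

View pics/w4c.png

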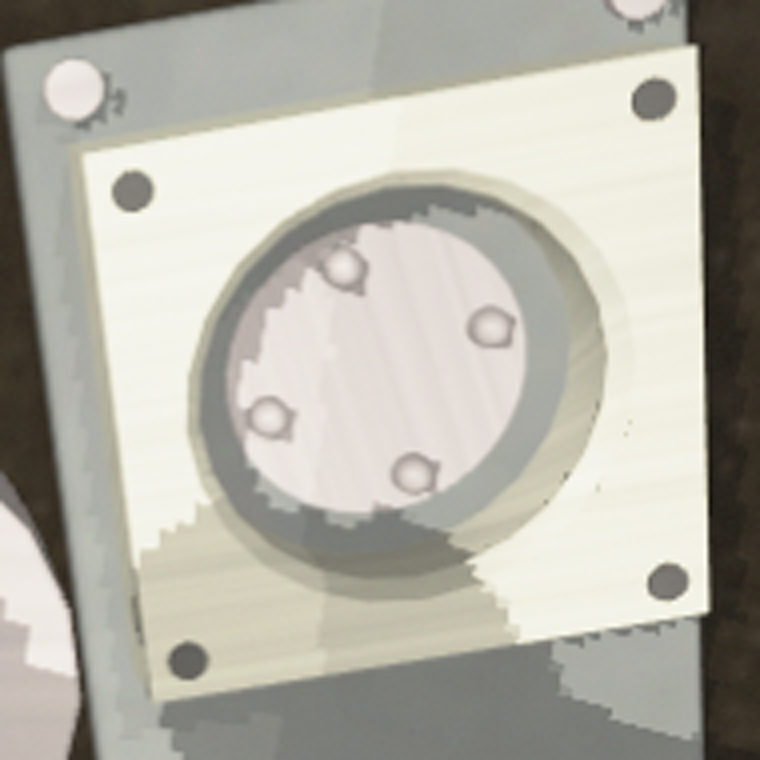

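```bash
python3 - <<'E'
from h import *
c=cap("wrist")
def f(a,z):
    P=plane(c,np.array(a)/4+[370,130],z); d=P-P.mean(0)
    print(P.mean(0).round(1),np.linalg.norm(d,axis=1).round(1),(np.degrees(np.arctan2(d[:,1],d[:,0]))%90).round(1))
f([[133,191],[653,99],[667,581],[188,661]],24)
f([[83,152],[697,46],[709,612],[153,700]],24)
f([[344,267],[492,326],[415,472],[270,417]],14)
# carrier disc in tool frame: points on top edge
P=plane(c,[[236,297],[389,297],[313,228]],159.5-41+15);print(P.round(1))
E
```

```text
[488.  115.3  24. ] [58.2 58.2 58.2 58.2] [59.4 59.5 59.5 59.5]
[487.7 115.2  24. ] [68.3 67.8 68.3 67.7] [59.3 59.3 59.2 59.3]
[486.9 113.8  14. ] [19.7 19.8 19.6 19.9] [28.  27.9 28.1 28.1]
[[497.4 -20.4 133.5]
 [492.9  40.1 133.5]
 [466.9   7.9 133.5]]
```

```bash
python3 -m jog '{"travel": [[1,35,0],[2,75,0],[2.6,105,10],[2.6,105.1,40],[2.6,105.1,65],[2.6,105.1,80],[2.6,105.1,80],[2.6,105.1,80]], "roll": [0,0,0,0,0,0,0,0]}'; python3 - <<'E'
from h import *
c=cap("wrist");cv2.imwrite("pics/w5.png",c["image"][:,:,::-1])
s=read_state();print(s["ee_pos"],s["wrist_force"])
c=cap("scene");crop(c,220,200,160,150,5,"s5")
E
```

```text
time_s: 6.17
ee_pos: [488.3, 113.9, 80.0]
tcp_rot: [-0.001, -0.036, 0.999, -0.0]
wrist_force: [-0.1, -0.1, -4.5]
gripper_width: 0.118
[489.03972557 114.08357122  80.92143539] [ 0.4703051  -1.11905534 -3.94085699]
```

View pics/w5.png

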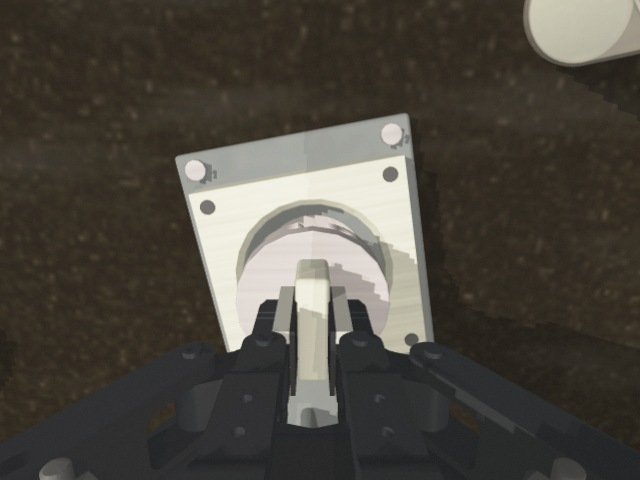

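View pics/s5.png

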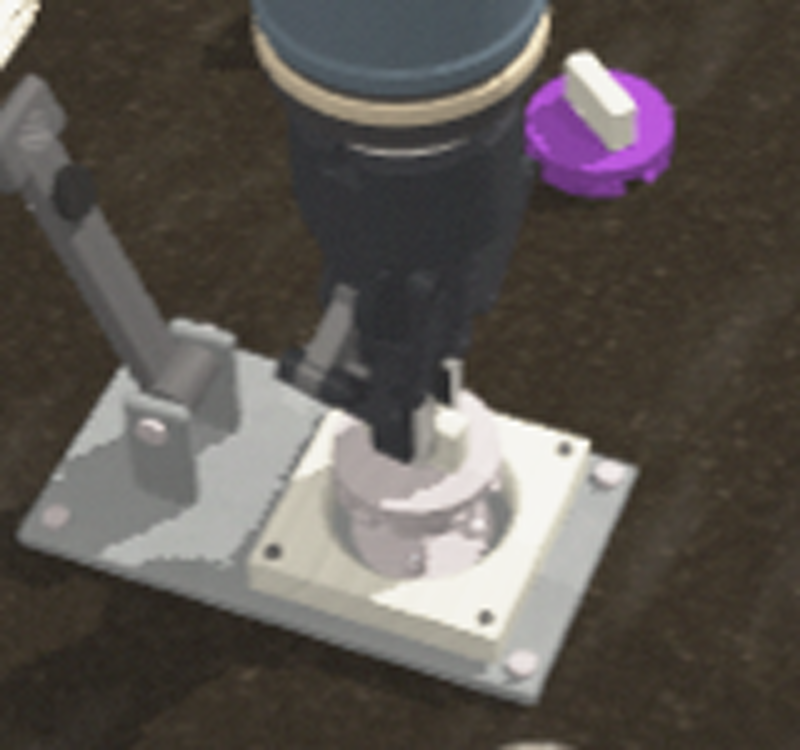

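The carrier is over the pocket: the disc is centred at u≈313 and the pocket at u≈314. Now I lower gently.

```bash
python3 -m jog '{"travel": [[0,0,6],[0,0,12],[0,0,17],[0,0,20],[0,0,21],[0,0,21]], "roll": [0,0,0,0,0,0]}'; python3 -m jog '{"travel": [[0,0,0.7],[0,0,1.4],[0,0,2],[0,0,2]], "roll": [0,0,0,0]}';python3 -m jog '{"travel": [[0,0,0.5],[0,0,1],[0,0,1.5],[0,0,1.5]], "roll": [0,0,0,0]}'
```

```text
time_s: 6.77
ee_pos: [488.4, 114.6, 59.0]
tcp_rot: [-0.0, -0.037, 0.999, -0.0]
wrist_force: [-0.4, 0.0, -4.6]
gripper_width: 0.123
time_s: 7.1
ee_pos: [488.6, 114.7, 57.3]
tcp_rot: [0.0, -0.037, 0.999, 0.0]
wrist_force: [0.3, -0.1, -5.4]
gripper_width: 0.121
time_s: 7.43
ee_pos: [488.5, 114.6, 55.7]
tcp_rot: [-0.0, -0.037, 0.999, -0.0]
wrist_force: [-0.0, 0.1, -4.7]
gripper_width: 0.122
```

```bash
python3 -m jog '{"travel": [[0,0,0.4],[0,0,0.8],[0,0,0.8]], "roll": [0,0,0]}'; python3 -m jog '{"travel": [[0,0,0.4],[0,0,0.6],[0,0,0.6]], "roll": [0,0,0]}'
```

```text
time_s: 7.68
ee_pos: [488.6, 114.6, 55.0]
tcp_rot: [0.0, -0.037, 0.999, -0.0]
wrist_force: [0.1, 0.3, -3.5]
gripper_width: 0.124
time_s: 7.93
ee_pos: [488.7, 114.7, 54.7]
tcp_rot: [0.0, -0.037, 0.999, 0.0]
wrist_force: [-1.7, -0.1, 3.5]
gripper_width: 0.121
```

Contact on the pins at z≈54.7, as predicted for 6 mm proud, pressing about 8 N. Now I turn.

```bash
python3 -m jog '{"travel": [[0,0,0],[0,0,0],[0,0,0],[0,0,0],[0,0,0]], "roll": [-0.05,-0.1,-0.15,-0.2,-0.2]}'; python3 -m jog '{"travel": [[0,0,0],[0,0,0],[0,0,0]], "roll": [-0.04,-0.08,-0.08]}'
```

```text
time_s: 8.35
ee_pos: [488.6, 114.6, 54.4]
tcp_rot: [0.0, -0.138, 0.99, -0.0]
wrist_force: [-1.7, -0.4, -2.5]
gripper_width: 0.126
time_s: 8.6
ee_pos: [488.4, 114.6, 54.2]
tcp_rot: [-0.0, -0.176, 0.984, -0.0]
wrist_force: [0.6, -0.3, -4.4]
gripper_width: 0.124
```

```bash
python3 -m jog '{"travel": [[0,0,0],[0,0,0],[0,0,0]], "roll": [-0.04,-0.08,-0.08]}';python3 -m jog '{"travel": [[0,0,0],[0,0,0],[0,0,0]], "roll": [-0.03,-0.06,-0.06]}'
```

```text
time_s: 8.85
ee_pos: [488.5, 114.6, 54.3]
tcp_rot: [-0.0, -0.215, 0.977, 0.0]
wrist_force: [0.6, -0.7, -3.9]
gripper_width: 0.121
time_s: 9.1
ee_pos: [488.5, 114.6, 54.3]
tcp_rot: [-0.0, -0.244, 0.97, -0.0]
wrist_force: [-0.2, -0.2, -4.9]
gripper_width: 0.123
```

The support has vanished: the force is back to the free weight, at yaw 28°. Now down with light steps.

```bash
python3 -m jog '{"travel": [[0,0,0.7],[0,0,1.4],[0,0,2],[0,0,2]], "roll": [0,0,0,0]}'; python3 -m jog '{"travel": [[0,0,0.7],[0,0,1.4],[0,0,2],[0,0,2]], "roll": [0,0,0,0]}';python3 -m jog '{"travel": [[0,0,0.5],[0,0,1],[0,0,1]], "roll": [0,0,0]}'; python3 -m jog '{"travel": [[0,0,0.3],[0,0,0.5],[0,0,0.5]], "roll": [0,0,0]}'
```

```text
time_s: 9.43
ee_pos: [488.5, 114.6, 52.2]
tcp_rot: [-0.0, -0.244, 0.97, -0.0]
wrist_force: [-0.1, -0.4, -5.2]
gripper_width: 0.124
time_s: 9.77
ee_pos: [488.5, 114.6, 50.3]
tcp_rot: [-0.0, -0.245, 0.97, -0.0]
wrist_force: [-0.0, 0.0, -4.1]
gripper_width: 0.124
time_s: 10.02
ee_pos: [488.5, 114.6, 49.3]
tcp_rot: [-0.0, -0.245, 0.97, 0.0]
wrist_force: [-0.7, 0.0, -5.1]
gripper_width: 0.123
time_s: 10.27
ee_pos: [488.6, 114.7, 49.1]
tcp_rot: [0.0, -0.245, 0.97, 0.0]
wrist_force: [-2.9, 0.2, 1.6]
gripper_width: 0.123
```

```bash
python3 -m jog '{"travel": [[0,0,0.2],[0,0,0.3],[0,0,0.3]], "roll": [0,0,0]}'; python3 - <<'E'
from h import *
c=cap("scene");crop(c,220,200,160,150,5,"s6")
E
```

```text
time_s: 10.52
ee_pos: [488.6, 114.7, 49.1]
tcp_rot: [0.0, -0.245, 0.97, 0.0]
wrist_force: [-5.2, -0.5, 8.2]
gripper_width: 0.125
```

View pics/s6.png

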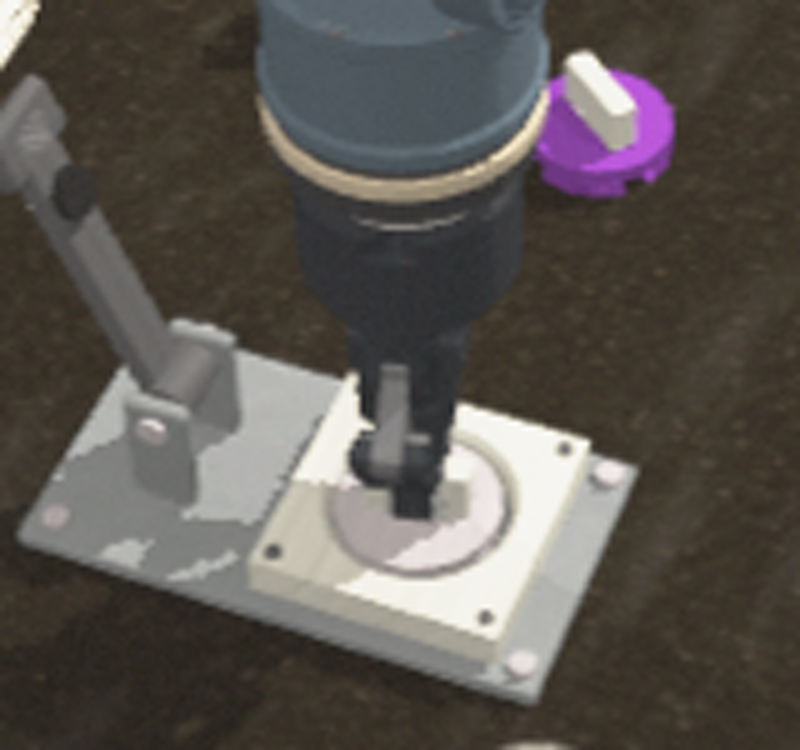

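The carrier sits flush in the pocket, and the force rises at constant z≈49.1, which is a 5.9 mm drop. I release and retreat.

```bash
python3 -m jog '{"travel": [[0,0,-0.5],[0,0,-0.5],[0,0,-0.5],[0,0,-0.5],[0,0,-0.5]], "roll": [0,0,0,0,0]}' 0.5; python3 -m jog '{"travel": [[0,0,-15],[0,0,-45],[0,0,-85],[0,0,-125],[0,0,-150],[0,0,-150],[0,0,-150]], "roll": [0,0,0,0,0,0,0]}'; python3 - <<'E'
from h import *
c=cap("wrist");cv2.imwrite("pics/w7.png",c["image"][:,:,::-1])
t=cap("top");s=cap("scene");crop(t,190,150,130,160,4,"t7");crop(s,210,190,160,150,5,"s7")
st=read_state();print(st["ee_pos"],st["tcp_rot"],st["q"].round(2),st["wrist_force"])
E
```

```text
time_s: 10.98
ee_pos: [488.7, 114.7, 49.1]
tcp_rot: [0.0, -0.245, 0.97, 0.0]
wrist_force: [0.2, 0.0, 0.4]
gripper_width: 0.501
time_s: 11.57
ee_pos: [489.4, 114.9, 200.4]
tcp_rot: [0.001, -0.245, 0.97, -0.0]
wrist_force: [0.4, -0.6, -0.0]
gripper_width: 0.5
[487.97980715 114.5480335  197.93936354] [-9.24982587e-04 -2.44617348e-01  9.69619254e-01  1.68820539e-05] [ 0.23  0.23 -0.15  1.19  0.   -0.26] [-0.5317618  -0.54847536 -0.21654713]
```

View pics/w7.png

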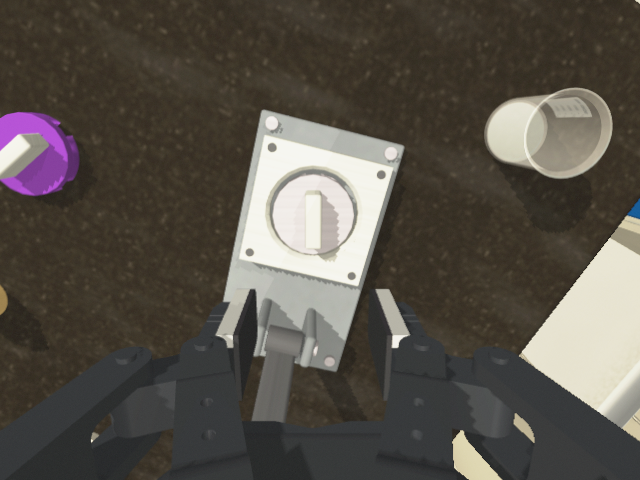

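View pics/s7.png

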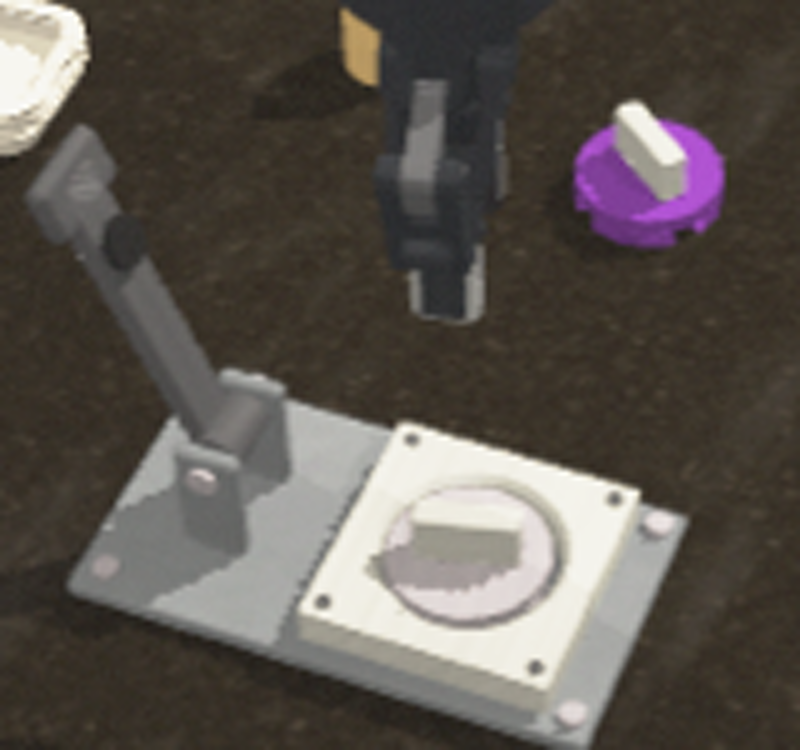

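View pics/t7.png

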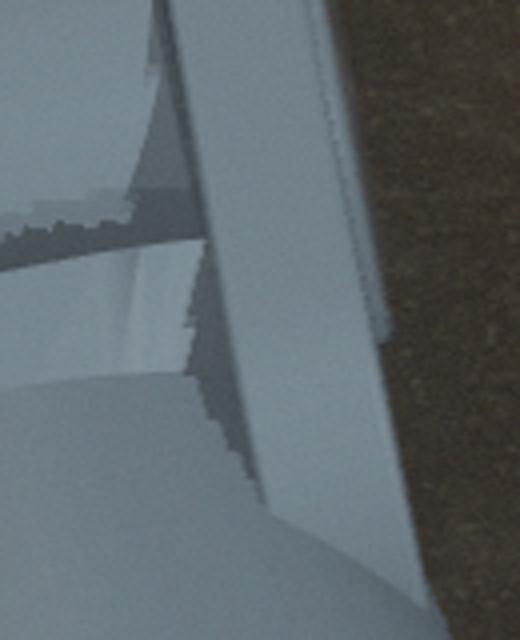

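The carrier is home and the grip is free; its disc is level with the rim at wrist (313,212). Now I work out the clamp angle from the hinge's vertical plane.

```bash
python3 - <<'E'
from h import *
t=cap("top");s=cap("scene")
a=np.radians(14.4);ex=np.array([np.cos(a),np.sin(a),0]);ey=np.array([-np.sin(a),np.cos(a),0])
N=np.array([487.8,115,0]);H=N+95*ex+[0,0,50];print("hinge",H)
def pl(c,uv):
    o,d=ray(c,[uv]);d=d[0];k=((H-o)@ey)/(d@ey);P=o+k*d;return (P-H)@ex,P[2]-50
for nm,c,uv in (("tab top",t,np.array([89,51])/3.3+[210,160]),("tab sc",s,np.array([86,198])/3.5+[200,170]),("pad top",t,np.array([100,90])/3.3+[210,160]),("pad sc",s,np.array([119,240])/3.5+[200,170]),("tabedge sc",s,np.array([72,187])/3.5+[200,170])):
    x,z=pl(c,uv);print(nm,x.round(1),z.round(1),np.hypot(x,z).round(1),np.arctan2(z,-x))
print(tri(t,np.array([100,90])/3.3+[210,160],s,np.array([119,240])/3.5+[200,170]))
print(proj(s,[H,N,N+[0,0,24]]))
E
```

```text
hinge [579.81540031 138.62553928  50.        ]
tab top 62.1 71.5 94.7 2.2861320055677408
tab sc 49.3 111.1 121.5 1.9885337839208368
pad top 45.2 47.9 65.9 2.3272677749434476
pad sc 34.1 86.9 93.3 1.9450920477217872
tabedge sc 56.3 116.2 129.2 2.0221067345332533
(array([614.69772717, 145.21295015, 134.11541381]), np.float64(0.3773572374523827))
[[255.82081042 276.06921743]
 [304.18124496 307.2701887 ]
 [303.87069628 299.30435838]]
```

The scene view gives 122 and 93 mm radii for tab and pad, which matches the drawing, so θ≈1.97. The plan is to close the fingers, pass over, come down behind the tab, then push it through the arc.

```bash
python3 -m jog '{"travel": [[0,0,-15],[0,0,-30],[-35,-8,-30],[-70,-17,-30],[-105,-26,-30],[-140,-34,-30],[-170,-41,-30],[-180,-44,-30],[-180,-44,-30],[-180,-44,-30]], "roll": [0.05,0.1,0.15,0.2,0.243,0.243,0.243,0.243,0.243,0.243]}' 1; python3 - <<'E'
from h import *
s=cap("scene");crop(s,190,140,200,200,3,"s8")
st=read_state();print(st["ee_pos"],st["tcp_rot"],st["q"].round(2),st["wrist_force"])
c=cap("wrist");cv2.imwrite("pics/w8.png",c["image"][:,:,::-1])
E
```

```text
time_s: 12.65
ee_pos: [667.8, 161.3, 227.4]
tcp_rot: [-0.001, -0.125, 0.992, -0.0]
wrist_force: [-1.0, 0.1, 0.3]
gripper_width: -0.002
[667.40147189 161.18076742 228.1991103 ] [-7.50798201e-04 -1.25264606e-01  9.92123082e-01 -6.82534501e-05] [ 0.24  0.64  0.54  1.47  0.   -0.01] [-0.08861411  0.60066439 -0.36330164]
```

View pics/s8.png

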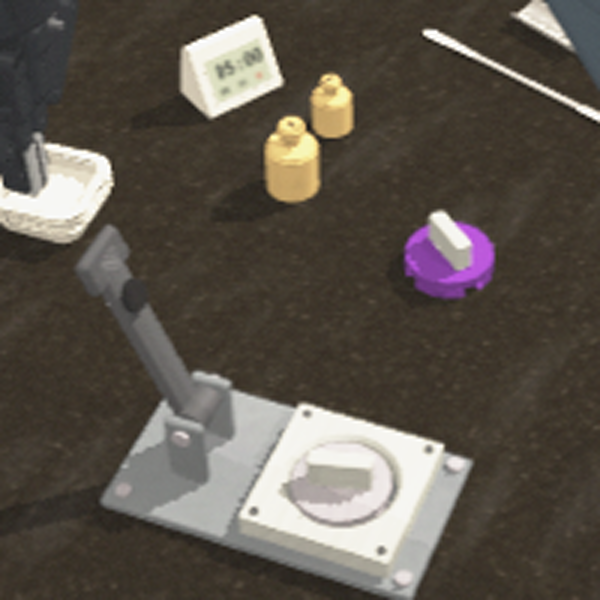

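View pics/w8.png

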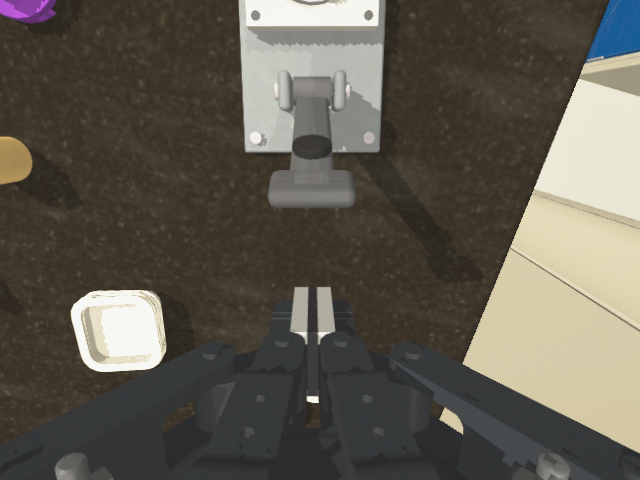

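The wrist view shows the tab (270–355, 170–208) straight ahead of the closed fingers at (312,290), with the arm's axis in line.

```bash
python3 - <<'E'
from h import *
c=cap("wrist");a=np.radians(14.4);ex=np.array([np.cos(a),np.sin(a),0])
H=np.array([579.8,138.6,50])
for z in (160,169,173):
    P=plane(c,[[312,207],[270,190],[355,190]],z);print(z,[((p-H)@ex).round(1) for p in P],np.linalg.norm(P[1]-P[2]).round(1))
print((read_state()["ee_pos"]-H)@ex)
E
```

```text
160 [np.float64(59.4), np.float64(51.2), np.float64(51.2)] 40.3
169 [np.float64(57.5), np.float64(49.7), np.float64(49.7)] 38.4
173 [np.float64(56.7), np.float64(49.0), np.float64(49.1)] 37.5
90.22989208292779
```

```bash
python3 -m jog '{"travel": [[0,0,20],[0,0,40],[0,0,48],[0,0,48]], "roll": [0,0,0,0]}'; python3 -m jog '{"travel": [[10,0,0],[20,0,0],[27,0,0],[34,0,0],[41,0,0],[48,0,0],[55,0,0],[62,0,0],[66,0,0],[66,0,0]], "roll": [0,0,0,0,0,0,0,0,0,0]}';  python3 - <<'E'
from h import *
s=cap("scene");crop(s,190,140,200,200,3,"s9")
E
```

```text
time_s: 13.13
ee_pos: [666.4, 160.9, 179.7]
tcp_rot: [-0.002, -0.125, 0.992, -0.0]
wrist_force: [-0.0, -0.1, -0.2]
gripper_width: -0.002
time_s: 13.97
ee_pos: [603.3, 144.7, 181.8]
tcp_rot: [0.0, -0.125, 0.992, 0.0]
wrist_force: [-0.3, 0.4, -0.8]
gripper_width: 0.004
```

View pics/s9.png

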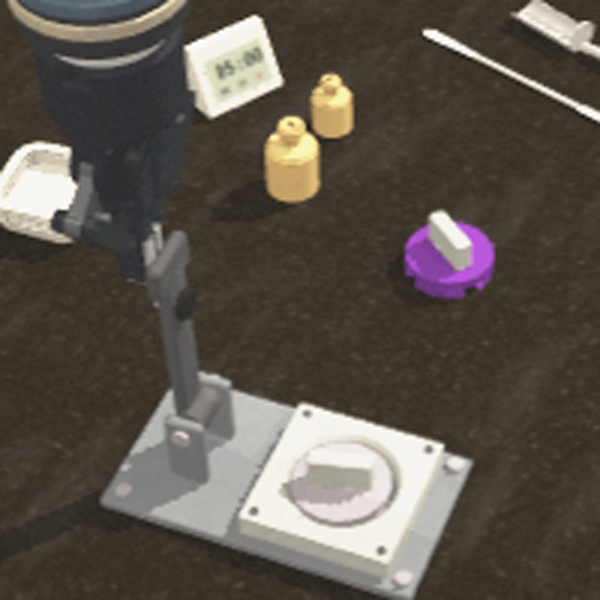

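The fingers have brought the arm to about upright. I follow the arc.

```bash
python3 -m jog '{"travel": [[10,0,0],[20,0,0],[31,0,0],[43,0,1],[55,0,3],[66,0,6],[77,0,11],[87,0,17],[87,0,17]], "roll": [0,0,0,0,0,0,0,0,0]}'; python3 - <<'E'
from h import *
s=cap("scene");crop(s,190,140,200,200,3,"s10")
E
```

```text
time_s: 14.77
ee_pos: [518.1, 122.9, 163.3]
tcp_rot: [-0.001, -0.125, 0.992, -0.0]
wrist_force: [-0.6, 0.2, 1.0]
gripper_width: -0.003
```

View pics/s10.png

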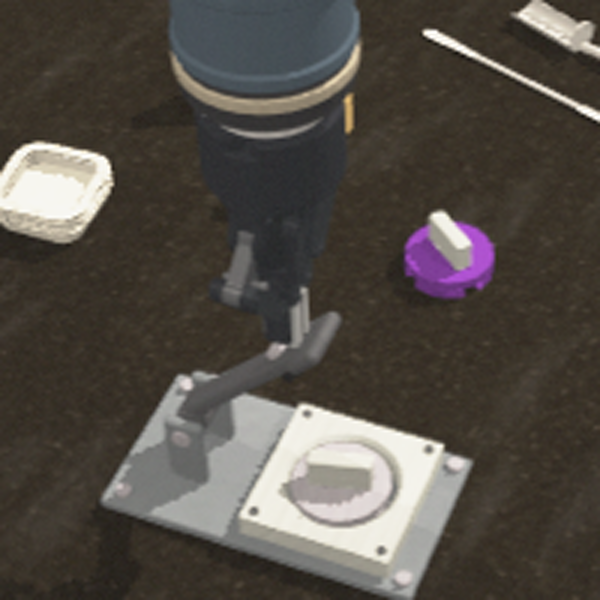

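```bash
python3 -m jog '{"travel": [[9,0,7],[18,0,15],[27,0,25],[35,0,35],[41,0,46],[46,0,57],[50,0,63],[52,0,67],[52,0,67]], "roll": [0,0,0,0,0,0,0,0,0]}';  python3 - <<'E'
from h import *
s=cap("scene");crop(s,190,140,200,200,3,"s11")
st=read_state();print(st["ee_pos"],st["wrist_force"])
E
```

```text
time_s: 15.57
ee_pos: [469.2, 110.3, 96.7]
tcp_rot: [-0.0, -0.125, 0.992, -0.0]
wrist_force: [-0.2, -0.1, -0.4]
gripper_width: 0.001
[469.61654425 110.42728022  97.22675218] [0.37404637 0.39023237 0.57984491]
```

View pics/s11.png

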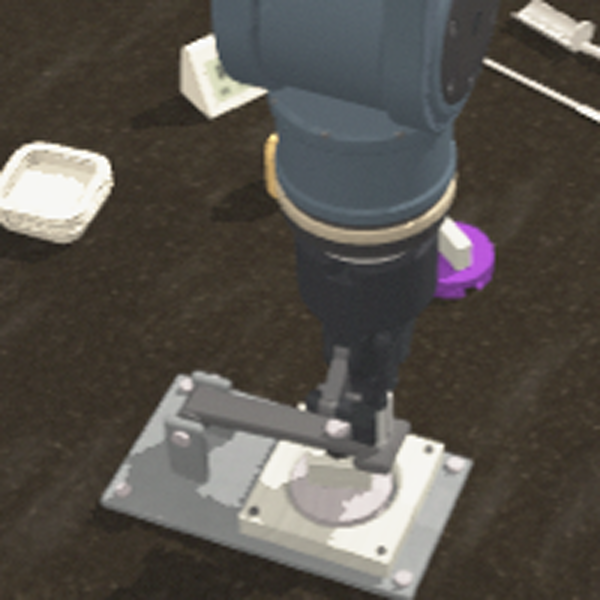

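The clamp is nearly level, at about 0.1 rad. Contact is expected at TCP z≈83 if the carrier is home (≈90 if proud). I press down in guarded steps.

```bash
python3 -m jog '{"travel": [[0,0,3],[0,0,6],[0,0,9],[0,0,10],[0,0,10]], "roll": [0,0,0,0,0]}'; python3 -m jog '{"travel": [[0,0,0.7],[0,0,1.4],[0,0,2],[0,0,2]], "roll": [0,0,0,0]}';  python3 -m jog '{"travel": [[0,0,0.5],[0,0,1],[0,0,1]], "roll": [0,0,0]}'
```

```text
time_s: 16.03
ee_pos: [469.3, 110.4, 86.9]
tcp_rot: [-0.0, -0.125, 0.992, -0.0]
wrist_force: [0.2, -0.2, 1.1]
gripper_width: -0.004
time_s: 16.37
ee_pos: [469.3, 110.4, 85.1]
tcp_rot: [-0.0, -0.125, 0.992, 0.0]
wrist_force: [0.4, 0.4, -0.1]
gripper_width: -0.004
time_s: 16.62
ee_pos: [469.3, 110.4, 84.0]
tcp_rot: [-0.0, -0.125, 0.992, 0.0]
wrist_force: [0.1, 0.6, 0.7]
gripper_width: 0.001
```

```bash
python3 -m jog '{"travel": [[0,0,0.5],[0,0,1],[0,0,1]], "roll": [0,0,0]}'; python3 -m jog '{"travel": [[0,0,0.3],[0,0,0.6],[0,0,0.6]], "roll": [0,0,0]}'
```

```text
time_s: 16.87
ee_pos: [469.3, 110.3, 83.0]
tcp_rot: [-0.0, -0.125, 0.992, 0.0]
wrist_force: [-0.5, -0.0, 0.2]
gripper_width: -0.001
time_s: 17.12
ee_pos: [469.4, 110.4, 82.9]
tcp_rot: [0.0, -0.125, 0.992, 0.0]
wrist_force: [-3.6, -0.9, 10.6]
gripper_width: -0.001
```

Firm contact at z=82.9 (10.6 N), which is where a level clamp on a home carrier should stop. I lift off and look.

```bash
python3 -m jog '{"travel": [[0,0,-5],[0,0,-25],[0,0,-60],[0,0,-100],[0,0,-130],[0,0,-140],[0,0,-140],[0,0,-140]], "roll": [0,0,0,0,0,0,0,0]}';  python3 - <<'E'
from h import *
s=cap("scene");crop(s,215,220,150,130,5,"s12")
c=cap("wrist");cv2.imwrite("pics/w12.png",c["image"][:,:,::-1])
E
```

```text
time_s: 17.78
ee_pos: [469.5, 110.4, 222.3]
tcp_rot: [0.0, -0.125, 0.992, 0.0]
wrist_force: [-0.3, -0.6, -0.8]
gripper_width: 0.002
```

View pics/s12.png

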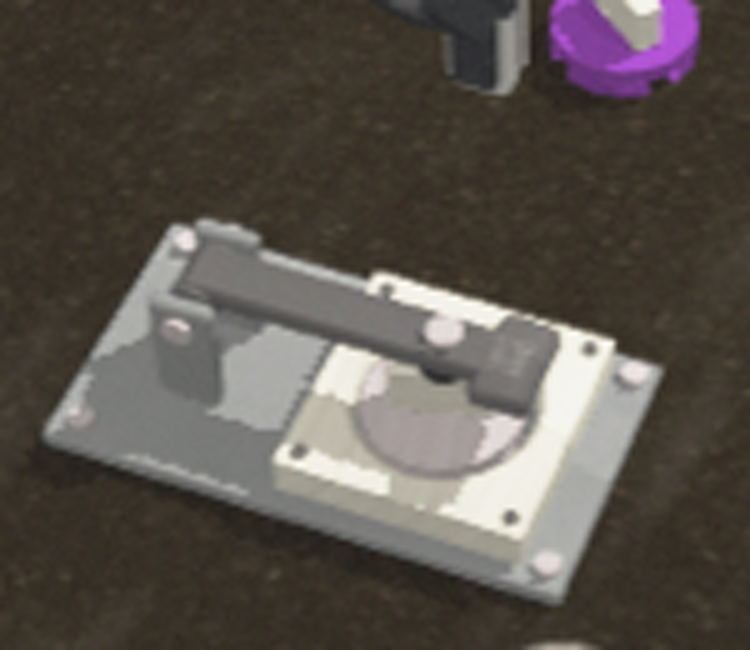

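View pics/w12.png

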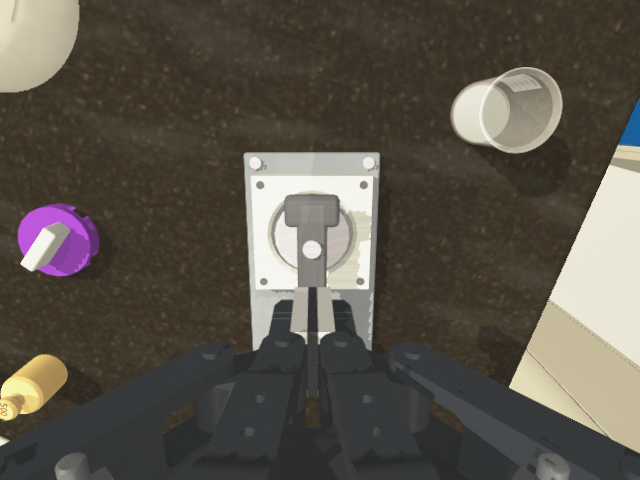

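The clamp lies level over the carrier. The tab is at wrist (312,210), the pad bolt at (312,250) is over the pocket centre, and the disc is still flush. The robot is clear of everything, so I hand in.

```bash
python3 - <<'E'
from bench import job,read_state
print(read_state()["wrist_force"]); print(job.hand_in())
E
```

```text
[-0.14096732  0.74314555 -0.38893282]
the job is handed in; nothing more can be done
None
```

The steel carrier is home in the nest with the clamp swung over onto its grip. I handed in at about 18 s.

**Seating:** I set the carrier on the pins, pressing about 8 N at TCP z≈55. I then turned it about 24° to 28°, where the support vanished. It dropped 5.9 mm against the 6 mm expected and met a firm floor at about 12 N; the scene picture then showed the disc flush with the rim.

**Clamp:** After letting go of the carrier, I pushed the arm over with closed fingers. It stopped at TCP z=82.9, against about 83 calculated for level on a home carrier and about 90 if it were proud. The last press read about 11 N.

**Last checks:** After lifting off, the pictures show the clamp level, the pad over the grip and the robot clear of everything. I moved none of the other things on the bench, and those in the last views stand where they were.

**Disagreements and limits:**
- The scene camera placed the nest and carrier 4–7 mm off the top and wrist cameras. I used the wrist values, and the contact heights bore them out.
- The top-camera estimate of the open clamp's angle did not fit the known arm lengths, so I used the scene view, which did.
- I did not read the clamp's final angle directly; it is inferred from the height at which it stopped.

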